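# Knock a cast sample plaque out of its mould and stand it in the drying rack

### The job

Press the paddle of the mould's knock-out lever fully down so that the free end of the cast plaque rises, then draw the plaque out from under the keeper strip and lift it clear of the mould. Set it gently in the plywood drying rack, standing on the ledge with its tongue down, the dark panelled face outward, leaning flat against the sloping backrest, and let go. Leave the tin, the sanding block and the brush alone.

Things in the scene. Friction and masses are not known exactly. Their poses are not given: they have to be found in the camera images.
- mould: Fixed aluminium mould, 152 x 98 mm (x -70 to +82 mm), 40 mm high; lever and hinge reach to x +147. Open cavity 48 mm wide, 16 mm deep (floor at z 24, top at z 40 mm), closed at x +52 mm; its -x end runs under the keeper strip. Origin: centre of the underside, below the plaque's centre. x along the cavity from keeper to knock-out lever, z up.
- knockout (a joint): Knock-out lever: steel rocker on a cross pin (mould x +75, z 14 mm, along mould y). 0 = paddle up, 0.55 rad = paddle fully down on its stop. Its inner arm (37 mm) lies under the plaque's free end and lifts it about 18 mm, tilting the plaque about 9 degrees, up towards mould +x. Stiff (some 4 N at the paddle); stays where it is left.
- paddle (a point): Centre of the top of the lever's paddle (28 x 36 mm plate), at rest 58 mm beyond the pin and about 9 mm above the mould's top; pressing it fully moves it about 35 mm down and a little outwards.
- plaque: Cast plaque of pressed brown wood fibre, about 0.14 kg: body 100 x 44 x 16 mm, dark panel on its upper face; thin tongue (16 long, 28 wide, 6 mm thick, flush with the underside) at its -x end, under the keeper. At the start it lies flush with the mould's top. Origin: centre of the body's underside; x away from the tongue to the free end (x +50 mm), y across, z out of the panelled face.
- tongue_tip (a point): Middle of the end of the plaque's tongue, 66 mm from the plaque's origin along -x.
- rack: Fixed plywood drying rack on a 150 x 120 mm foot. Origin: centre of its underside; open front faces its -x, z up. The backrest (110 wide, 84 mm long) rises from the corner line towards +x at 45 degrees from level. The ledge, square to it, runs 34 mm forward and up from the corner; its lip, 8 mm high, stands 30 mm off the backrest. Seated, the plaque's origin is near x +17, z 85 mm here.
- keeper (a point): Middle of the lower inner edge of the keeper, a steel strip across the cavity's -x end (mould x -74 to -56, z 34 to 40 mm) over the last 10 mm of the tongue; the slot under it is 10 mm high and ends at mould x -68 mm.
- rack_corner (a point): Middle of the line where ledge and backrest meet (rack x -30, z 38 mm); the seated plaque's underside lies on the backrest with its tongue tip here.
- tin: Closed finish tin, 72 mm across and 85 mm high, bystander. Origin: centre of its underside.
- sanding_block: Cork sanding block 100 x 60 x 35 mm, bystander. Origin: centre of its underside.
- brush: Brush lying on the counter, bystander. Long axis x.

How it is judged:
By the outcome, as a careful person would: the job done as asked, in the order asked, and still so for the second after the job is handed in, with the robot touching nothing.
It also fails if it takes over 51 s, if anything falls off the work surface, if the arm or the gripper's body presses on something with over 40 N, if the wrist force passes 120 N, or if a joint passes its speed limit or range.

### The arm

A 7-joint arm with a two-finger parallel gripper is mounted at the origin on the work surface. World frame = base frame: x ahead of the robot, y to its left, z up, the work surface at z = 0. Lengths are in m, angles in rad, forces in N, time in s.
With the tool pointing down it reaches from about 0.35 to 0.9 m from the base axis. Payload 19.9 kg.
Tool frame: the origin (TCP) lies on the centre line of the jaws, within the pads' length; the fingertips stand 17 mm ahead of it and the grasp point (between the pads) lies 2 mm behind it; z points along the fingers, y is the line along which they close (so a half turn about z gives the same grasp; the last joint's range is limited). The gripper opens to 94 mm and grips with 3 to 60 N. Pads are 16 mm wide; open, the fingers measure 119 mm over their backs; the gripper's body (75 mm by 177 mm) begins 78 mm behind the grasp point.
Start: joints at [-1.21, 0.417, -0.01, 1.614, 0.005, 1.111, -0.053], TCP at [0.245, 0.575, 0.222] pointing down, gripper open.
Joint ranges: [-2.81, 2.81], [-0.39, 2.02], [-1.27, 1.25], [0.06, 2.57], [-1.19, 4.33], [0.19, 2], [-2.82, 2.82]. Speed limits (rad/s): [1.89, 1.89, 2.39, 2.39, 3.01, 3.01, 3.01].

### API

Orientations are given as a rotation vector (axis times angle).
In Python, from workcell import manip gives the robot as it stands. The module is installed in compiled form; this text tells all that it offers.
- The arm moves only by the tool carry_out, never from a script. Its argument "commands" is a list of rows, each an object with "slide": the shift along the tool's x, y, z in cm, a list of three; "roll": the turn about the tool's z in degrees; "fingers": the gripper's target within -1 to 1 (shut at 1, half-way at 0, fully open at -1). A call has 1 to 8 rows; each row is the pose to reach, as a shift and turn from the pose commanded when the call began, along the tool's axes at that moment; what a row does not reach only later rows make up. A row lasts 1/8 s, in which the tool goes at most 62.5 mm and 10.7 degrees, less where a joint would pass 70% of its speed; a pose out of reach is approached as far as the arm can. A call with a gripper value outside its range is refused whole. The fingers move at their own pace and stop on an object; the grip force is fixed at half the most. Time passes only in rows, so rows that repeat a pose let the fingers close. It gives the time, the measured TCP pose, the force, the opening and the grip force at its end, in the units of the state.
- manip.get_obs(): the state, without advancing time (a new reading comes with each control period).
- manip.camera(name): name is "scene" or "top"; returns a dict with "img" (480x640x3 uint8, red, green, blue), "z_map" (480x640 float32, m along the optical axis (not along the pixel's ray), 0 where there is no reading), "fx", "fy", "cx", "cy" (pixels), "xyz" and "orientation" of the camera in the world. Camera axes: x right, y down, z forward; pixel columns grow to the right and rows downward; lengths in m; the calibration is good to about 2 mm. A picture is of the moment at which its call begins.
- manip.sign_off(): hands the job in; it is judged then, once.
The state is a dict: "clock": time; "joint_pos": joint angles; "qvel": joint speeds; "tau": joint torques, N m; "eef_pos": TCP position; "orientation": TCP orientation; "contact_force": force on the tool from outside, world axes, zero at the start; "torque": the same for the moment, N m; "gripper_width": finger opening in m; "grasp_force": force on a finger pad.
Only numpy, scipy, OpenCV 4.12 (cv2) and the standard library are available. Lean on these libraries where they do the work, as an engineer would, in place of code of your own. Each camera call takes 0.05 s, during which the arm holds its last target. There are 200 camera calls.

## Working session

There is one attempt and no reset: what is moved stays moved. The work goes in short steps, Python scripts to look and compute and a tool call to move; the robot and the scene stay as the last step left them, time stands still between calls to the robot, and variables do not carry over. Pictures are saved under pics/ and viewed, at most 10 in all, crops included, and the job is handed in when it is done.

Besides the shell and the picture viewer there is one more tool, called as name([rows], argument=value, ...), one row to a line, values as JSON. carry_out: Moves the arm, as the interface text tells. Its arguments: {"type":"object","properties":{"commands":{"type":"array"}},"required":["commands"]}

```bash
mkdir -p pics; cat > h.py <<'E'
import numpy as np, cv2
from scipy.spatial.transform import Rotation as R
from workcell import manip
def rot(o):
    o=np.array(o,float)
    return o if o.shape==(3,3) else (R.from_rotvec(o).as_matrix() if o.size==3 else R.from_quat(o).as_matrix())
def cloud(c):
    v,u=np.mgrid[0:480,0:640]; z=c["z_map"]
    P=np.stack([(u-c["cx"])/c["fx"]*z,(v-c["cy"])/c["fy"]*z,z],-1)@rot(c["orientation"]).T+np.array(c["xyz"])
    P[z==0]=np.nan
    return P
def ray(c,u,v,h):
    d=rot(c["orientation"])@np.array([(u-c["cx"])/c["fx"],(v-c["cy"])/c["fy"],1]); o=np.array(c["xyz"])
    return o+d*(h-o[2])/d[2]
def save(c,n): cv2.imwrite("pics/"+n,c["img"][...,::-1])
E
python3 - <<'E'
from h import *
o=manip.get_obs(); print({k:np.round(v,3) for k,v in o.items()})
for n in("scene","top"):
    c=manip.camera(n); save(c,n+"0.png"); print(n,c["fx"],c["cx"],c["cy"],c["xyz"],c["orientation"])
    np.savez(n+"0.npz",**c)
E
```

```text
{'clock': np.float64(0.0), 'joint_pos': array([-1.209,  0.418, -0.01 ,  1.614,  0.005,  1.111, -0.053]), 'qvel': array([-0.001,  0.002,  0.001,  0.   , -0.001, -0.001,  0.001]), 'tau': array([ 1.0000e-03, -8.5126e+01,  6.3900e-01, -4.2596e+01, -4.9000e-02,
        1.9000e-02,  0.0000e+00]), 'eef_pos': array([0.245, 0.575, 0.222]), 'orientation': array([-6.280e-01, -3.078e+00,  2.000e-03]), 'contact_force': array([ 0.067,  0.283, -0.304]), 'torque': array([-0.005,  0.021,  0.029]), 'grasp_force': np.float64(0.0), 'gripper_width': np.float64(0.094)}
scene 600.5271547648937 323.31181100068545 243.3122691850677 [1.41170013 0.2003462  1.25000552] [-1.66992392 -2.0978055   0.68854954]
top 515.4696572091588 315.3882646986365 240.35384842648958 [ 0.33992196 -0.01347372  1.34689078] [-2.12504483  2.10081327 -0.18948847]
```

View pics/scene0.png

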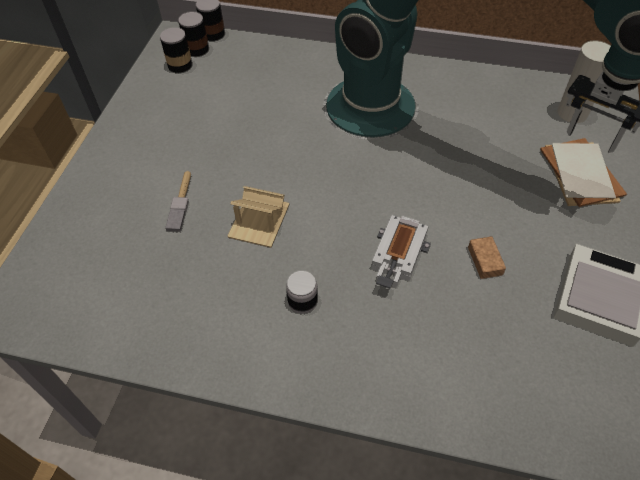

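View pics/top0.png

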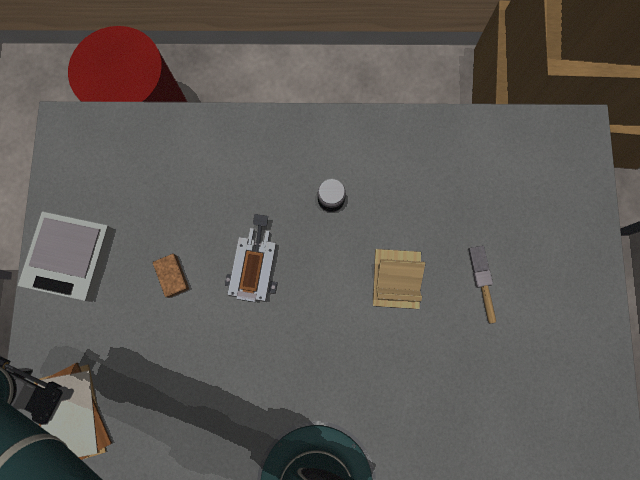

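The scene view shows the mould at (400,245) with its paddle at (387,280), and the rack at (260,215). In the top view the plaque is at (252,271), the paddle at (261,220) and the rack at (400,279). Next I'll measure these.

```bash
cat > m.py <<'E'
from h import *
for n in("top","scene"):
    c=dict(np.load(n+"0.npz")); P=cloud(c); hsv=cv2.cvtColor(c["img"],cv2.COLOR_RGB2HSV)
    win={"top":(220,195,290,315),"scene":(360,205,440,295)}[n]; u0,v0,u1,v1=win
    W=np.zeros((480,640),bool); W[v0:v1,u0:u1]=1
    m=W&(hsv[...,1]>110)&(hsv[...,0]<25)
    k,lab,st,_=cv2.connectedComponentsWithStats(m.astype(np.uint8)); i=1+st[1:,4].argmax(); m=lab==i
    vv,uu=np.nonzero(m); q=np.array([ray(c,a,b,.04) for a,b in zip(uu,vv)])
    r=cv2.minAreaRect((q[:,:2]*1000).astype(np.float32)); print(n,"plaque",r,len(q),"z",np.nanmedian(P[m][:,2]),"mean",q.mean(0), cv2.boxPoints(r).round(1).tolist())
    # mould body via height
    mm=W&(P[...,2]>.03)&(P[...,2]<.07); a=P[mm]; r=cv2.minAreaRect((a[:,:2]*1000).astype(np.float32)); print("mould all",r)
    # paddle: dark
    pd=W&(hsv[...,2]<110)&(P[...,2]>.035)&(P[...,2]<.065); 
    k,lab,st,_=cv2.connectedComponentsWithStats(pd.astype(np.uint8)); 
    for i in range(1,k):
        if st[i,4]>20: a=P[lab==i]; print("paddle?",st[i],a.mean(0).round(4),a.min(0).round(3),a.max(0).round(3))
    win={"top":(365,240,435,315),"scene":(220,180,295,250)}[n]; u0,v0,u1,v1=win
    a=P[v0:v1,u0:u1].reshape(-1,3); a=a[a[:,2]>.006]
    lo=a[(a[:,2]<.018)]; r=cv2.minAreaRect((a[:,:2]*1000).astype(np.float32)); print("rack",r, cv2.boxPoints(r).round(1).tolist(),"zmax",a[:,2].max())
    # heights profile along top row
    for lo_,hi in((.03,.05),(.05,.07),(.07,.085),(.085,.11)):
        b=a[(a[:,2]>lo_)&(a[:,2]<hi)]
        if len(b): print(lo_,len(b),b.mean(0).round(3),b.min(0).round(3),b.max(0).round(3))
    img=c["img"][v0:v1,u0:u1]; crop=cv2.resize(img,None,fx=5,fy=5)
    win={"top":(220,200,290,315),"scene":(360,205,440,295)}[n]; u0,v0,u1,v1=win
    c2=cv2.resize(c["img"][v0:v1,u0:u1],None,fx=5,fy=5); H=max(crop.shape[0],c2.shape[0])
    pad=lambda x:cv2.copyMakeBorder(x,0,H-x.shape[0],0,0,cv2.BORDER_CONSTANT)
    cv2.imwrite(f"pics/crop_{n}.png",np.hstack([pad(crop),pad(c2)])[...,::-1])
E
python3 m.py
```

```text
top plaque ((513.81494140625, 172.170166015625), (43.53882598876953, 104.55670928955078), 81.33477783203125) 678 z 0.04008841331587498 mean [0.514319   0.17194879 0.04      ] [[458.8999938964844, 158.5], [562.2000122070312, 142.8000030517578], [568.7999877929688, 185.8000030517578], [465.3999938964844, 201.60000610351562]]
mould all ((551.3882446289062, 166.67379760742188), (99.34471130371094, 223.3470916748047), 81.21002960205078)
paddle? [253 214  15  18 169] [0.6451 0.1518 0.048 ] [0.62  0.133 0.035] [0.663 0.17  0.057]
paddle? [243 254  18  38 436] [0.5138 0.1699 0.0405] [0.463 0.148 0.035] [0.559 0.191 0.049]
rack ((507.8330078125, -215.04119873046875), (164.1385040283203, 193.77386474609375), 83.71923065185547) [[402.5, -286.0], [595.2000122070312, -307.20001220703125], [613.0999755859375, -144.10000610351562], [420.5, -122.9000015258789]] zmax 0.10316543173285386
0.03 432 [ 0.476 -0.202  0.044] [ 0.46  -0.26   0.033] [ 0.536 -0.149  0.05 ]
0.05 678 [ 0.478 -0.203  0.06 ] [ 0.444 -0.259  0.05 ] [ 0.515 -0.148  0.07 ]
0.07 318 [ 0.513 -0.207  0.077] [ 0.453 -0.26   0.07 ] [ 0.53
[... 623 characters left out ...]
0.566 0.192 0.048]
paddle? [376 275  18  14 154] [0.6494 0.1533 0.0485] [0.621 0.134 0.036] [0.668 0.172 0.058]
rack ((486.0389404296875, -216.70289611816406), (233.5837860107422, 200.56735229492188), 14.288015365600586) [[348.1000061035156, -148.3000030517578], [397.6000061035156, -342.70001220703125], [624.0, -285.1000061035156], [574.5, -90.69999694824219]] zmax 0.10333101077113804
0.03 376 [ 0.479 -0.201  0.043] [ 0.451 -0.258  0.031] [ 0.542 -0.147  0.05 ]
0.05 394 [ 0.477 -0.199  0.059] [ 0.443 -0.259  0.05 ] [ 0.541 -0.145  0.07 ]
0.07 100 [ 0.519 -0.2    0.075] [ 0.461 -0.257  0.07 ] [ 0.542 -0.147  0.084]
0.085 181 [ 0.535 -0.204  0.093] [ 0.52  -0.26   0.085] [ 0.546 -0.15   0.103]
```

View pics/crop_scene.png

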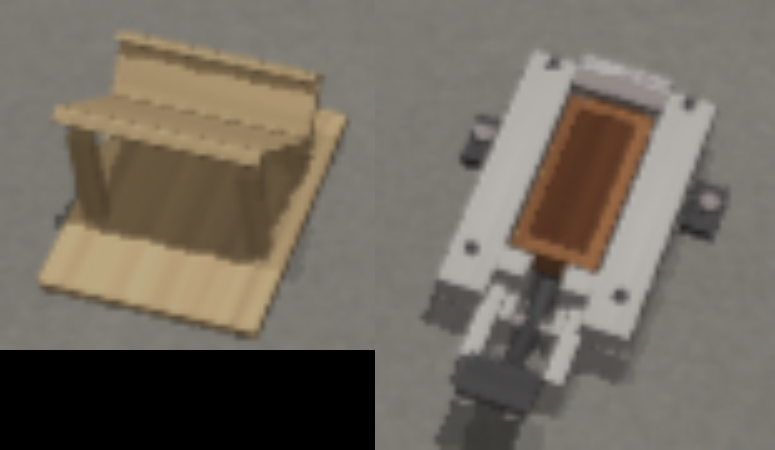

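The scene crop shows the rack's backrest top edge nearest the camera (crop (55,115)–(258,160)), with the ledge lip behind it. The rack therefore opens toward the robot. The plaque sits in the mould with its free end at the paddle. Now I'll fit the rack pose.

```bash
cat > r.py <<'E'
from h import *
print("tool axes\n",rot(manip.get_obs()["orientation"]).round(3))
for n,win in(("top",(360,235,440,320)),("scene",(215,175,300,255))):
    c=dict(np.load(n+"0.npz")); P=cloud(c); hsv=cv2.cvtColor(c["img"],cv2.COLOR_RGB2HSV)
    u0,v0,u1,v1=win; W=np.zeros((480,640),bool); W[v0:v1,u0:u1]=1
    m=W&(hsv[...,1]>60)&(hsv[...,0]<30); k,lab,st,_=cv2.connectedComponentsWithStats(m.astype(np.uint8)); m=lab==1+st[1:,4].argmax()
    f=m&(P[...,2]<.02); r=cv2.minAreaRect((P[f][:,:2]*1000).astype(np.float32)); print(n,"foot",np.round(r[0],1),np.round(r[1],1),round(r[2],2),f.sum(),"z",np.nanmedian(P[f][:,2]).round(4))
    q=P[m&(P[...,2]>.03)]
    d=q[:,2]-q[:,0]; h,e=np.histogram(d,bins=np.arange(-.6,-.3,.004)); print("hist",[(round(e[i],3),int(h[i])) for i in h.argsort()[-4:]])
    for t in range(1):
        c0=e[h.argmax()]+.002; s=q[abs(d-c0)<.012]
        for _ in range(6):
            A=np.c_[s[:,0],s[:,1],np.ones(len(s))]; co,*_=np.linalg.lstsq(A,s[:,2],rcond=None)
            res=q@np.r_[co[:2],-1]+co[2]; s=q[abs(res)<.004]
        print("plane",co.round(3),len(s),"slope",np.degrees(np.arctan(np.hypot(*co[:2]))).round(1),"yaw",np.degrees(np.arctan2(co[1],co[0])).round(2),"ext",s.min(0).round(4),s.max(0).round(4))
        r=cv2.minAreaRect((s[:,:2]*1000).astype(np.float32)); print("rect",np.round(r[0],1),np.round(r[1],1),round(r[2],2))
E
python3 r.py
```

```text
tool axes
 [[-0.92   0.392 -0.   ]
 [ 0.392  0.92  -0.001]
 [-0.    -0.001 -1.   ]]
top foot [ 505.4 -205.1] [120.  152.1] 86.83 976 z 0.0077
hist [(np.float64(-0.432), 127), (np.float64(-0.444), 203), (np.float64(-0.436), 423), (np.float64(-0.44), 521)]
plane [ 0.985 -0.051 -0.44 ] 1046 slope 44.6 yaw -2.97 ext [ 0.4708 -0.2605  0.0332] [ 0.5381 -0.1493  0.1019]
rect [ 504.9 -205.1] [109.9  65.4] 87.15
scene foot [ 490.4 -217.3] [148.8 183.9] 86.82 1454 z 0.0078
hist [(np.float64(-0.448), 56), (np.float64(-0.444), 64), (np.float64(-0.436), 107), (np.float64(-0.44), 169)]
plane [ 0.913 -0.054 -0.404] 364 slope 42.4 yaw -3.4 ext [ 0.4647 -0.2598  0.0339] [ 0.5433 -0.1465  0.1033]
rect [ 503.7 -203.8] [112.5  75.4] 86.84
```

carry_out([
  {"slide": [-6, -2.6, 0], "roll": -2, "fingers": 1},
  {"slide": [-12, -5.2, 0], "roll": -4, "fingers": 1},
  {"slide": [-18, -7.8, 0], "roll": -6, "fingers": 1},
  {"slide": [-24, -10.4, 1], "roll": -8, "fingers": 1},
  {"slide": [-30, -13, 3], "roll": -10, "fingers": 1},
  {"slide": [-36, -15.5, 5], "roll": -12, "fingers": 1},
  {"slide": [-42, -18, 7], "roll": -13, "fingers": 1},
  {"slide": [-48, -20.7, 9], "roll": -14.4, "fingers": 1},
])

```text
clock: 1.1
eef_pos: [0.5834, 0.2195, 0.142]
orientation: [-0.236, -3.133, 0.0]
contact_force: [0.4, 1.6, 0.3]
gripper_width: 0.0172
grasp_force: 0.0
```

```bash
cat >> h.py <<'E'
M0=np.array([.516,.172]); MY=np.radians(-8.7); RK=np.array([.5054,-.2051]); RY=np.radians(-3.0)
def fr(o,a,x,y,z): return np.r_[o+[x*np.cos(a)-y*np.sin(a),x*np.sin(a)+y*np.cos(a)],z]
mould=lambda x,y,z: fr(M0,MY,x,y,z)
rack=lambda x,y,z: fr(RK,RY,x,y,z)
def go(*T,yaw=None):
    o=manip.get_obs(); Rm=rot(o["orientation"]); p=np.array(o["eef_pos"])
    ty=np.degrees(np.arctan2(Rm[1,1],Rm[0,1]))
    print("t",round(float(o["clock"]),2),"tcp",p.round(4),"tooly",ty.round(2),"w",round(float(o["gripper_width"]),4),"g",round(float(o["grasp_force"]),1),"F",np.round(o["contact_force"],1))
    for t in T: print("slide cm",(Rm.T@(np.array(t)-p)*100).round(2).tolist(),"for",np.round(t,4))
    if yaw is not None: print("roll",ty-(90+np.degrees(yaw)))
E
python3 - <<'E'
from h import *
go(mould(.130,0,.12),mould(.130,0,.068),mould(.136,0,.049),mould(.140,0,.031),yaw=MY)
E
```

```text
t 1.1 tcp [0.5834 0.2195 0.142 ] tooly 81.38 w 0.0172 g 0.0 F [0.4 1.6 0.3]
slide cm [-7.05, -5.73, 2.19] for [0.6445 0.1523 0.12  ]
slide cm [-7.05, -5.73, 7.39] for [0.6445 0.1523 0.068 ]
slide cm [-7.65, -5.73, 9.29] for [0.6504 0.1514 0.049 ]
slide cm [-8.05, -5.73, 11.09] for [0.6544 0.1508 0.031 ]
roll 0.0815818985568626
```

carry_out([
  {"slide": [0, 0, 0], "roll": 0, "fingers": 1},
  {"slide": [0, 0, 0], "roll": 0, "fingers": 1},
])

```text
clock: 1.35
eef_pos: [0.582, 0.2212, 0.1424]
orientation: [-0.238, -3.132, 0.0]
contact_force: [-0.4, 0.4, 0.7]
gripper_width: 0.0007
grasp_force: 0.0
```

```bash
python3 - <<'E'
from h import *
go(mould(.130,0,.12),mould(.130,0,.068),mould(.136,0,.049),mould(.140,0,.031),yaw=MY)
E
```

```text
t 1.35 tcp [0.582  0.2212 0.1424] tooly 81.31 w 0.0007 g 0.0 F [-0.4  0.4  0.7]
slide cm [-7.22, -5.86, 2.23] for [0.6445 0.1523 0.12  ]
slide cm [-7.22, -5.86, 7.43] for [0.6445 0.1523 0.068 ]
slide cm [-7.82, -5.86, 9.33] for [0.6504 0.1514 0.049 ]
slide cm [-8.22, -5.86, 11.13] for [0.6544 0.1508 0.031 ]
roll 0.008077059357219696
```

carry_out([
  {"slide": [-3.6, -2.9, 1.0], "roll": 0, "fingers": 1},
  {"slide": [-7.2, -5.9, 2.2], "roll": 0, "fingers": 1},
  {"slide": [-7.2, -5.9, 4.5], "roll": 0, "fingers": 1},
  {"slide": [-7.2, -5.9, 6.8], "roll": 0, "fingers": 1},
  {"slide": [-7.4, -5.9, 7.6], "roll": 0, "fingers": 1},
  {"slide": [-7.6, -5.9, 8.3], "roll": 0, "fingers": 1},
  {"slide": [-7.8, -5.9, 9.2], "roll": 0, "fingers": 1},
  {"slide": [-8.0, -5.9, 10.1], "roll": 0, "fingers": 1},
])

```text
clock: 2.35
eef_pos: [0.6539, 0.1514, 0.0425]
orientation: [0.237, 3.13, 0.002]
contact_force: [1.6, 3.1, 5.8]
gripper_width: 0.0003
grasp_force: 2.9
```

carry_out([
  {"slide": [-0.1, 0, 0.5], "roll": 0, "fingers": 1},
  {"slide": [-0.2, 0, 0.9], "roll": 0, "fingers": 1},
  {"slide": [-0.2, 0, 1.1], "roll": 0, "fingers": 1},
  {"slide": [-0.2, 0, 1.1], "roll": 0, "fingers": 1},
])

```text
clock: 2.85
eef_pos: [0.6552, 0.1509, 0.0327]
orientation: [0.237, 3.131, 0.002]
contact_force: [-7.6, 2.7, 27.2]
gripper_width: 0.0006
grasp_force: 11.9
```

```bash
python3 - <<'E'
from h import *
go(mould(.140,0,.031),yaw=MY)
E
```

```text
t 2.85 tcp [0.6552 0.1509 0.0327] tooly 81.33 w 0.0006 g 11.9 F [-7.6  2.7 27.2]
slide cm [0.08, -0.02, 0.17] for [0.6544 0.1508 0.031 ]
roll 0.03282751067625611
```

carry_out([
  {"slide": [0, 0, -1.5], "roll": 0, "fingers": 1},
  {"slide": [0, 0, -5], "roll": 0, "fingers": 1},
  {"slide": [0, 0, -9], "roll": 0, "fingers": 1},
  {"slide": [3, 0, -12], "roll": 0, "fingers": -1},
  {"slide": [8, 0, -14], "roll": 0, "fingers": -1},
  {"slide": [10, 0, -14], "roll": 0, "fingers": -1},
  {"slide": [10, 0, -14], "roll": 0, "fingers": -1},
  {"slide": [10, 0, -14], "roll": 0, "fingers": -1},
])

```text
clock: 3.85
eef_pos: [0.5563, 0.1648, 0.1707]
orientation: [0.239, 3.132, -0.001]
contact_force: [0.2, -0.8, 0.4]
gripper_width: 0.0471
grasp_force: 0.0
```

```bash
cat > v.py <<'E'
from h import *
import sys
c=manip.camera("scene"); P=cloud(c); hsv=cv2.cvtColor(c["img"],cv2.COLOR_RGB2HSV)
u0,v0,u1,v1=map(int,sys.argv[2:6])
cv2.imwrite("pics/"+sys.argv[1],cv2.resize(c["img"][v0:v1,u0:u1],None,fx=5,fy=5)[...,::-1])
m=np.zeros((480,640),bool); m[v0:v1,u0:u1]=1; m&=(hsv[...,1]>120)&(hsv[...,0]<15)
q=P[m]; a=np.array([np.cos(MY),np.sin(MY)]); b=(q[:,:2]-M0)@a
for lo in np.arange(-.07,.12,.01):
    s=q[(b>=lo)&(b<lo+.01)]
    if len(s)>3: print("x",round(lo+.005,3),"z med/max",np.median(s[:,2]).round(4),s[:,2].max().round(4),len(s))
E
python3 v.py lift.png 340 180 450 290; python3 - <<'E'
from h import *
go(mould(.036,0,.13),mould(.036,0,.062),yaw=MY)
E
```

```text
x -0.045 z med/max 0.0431 0.0481 19
x -0.035 z med/max 0.0439 0.0481 35
x -0.025 z med/max 0.046 0.0536 43
x -0.015 z med/max 0.0483 0.0537 51
x -0.005 z med/max 0.0495 0.0557 49
x 0.005 z med/max 0.0515 0.0561 54
x 0.015 z med/max 0.0528 0.0565 48
x 0.025 z med/max 0.055 0.0602 53
x 0.035 z med/max 0.0565 0.0602 54
x 0.045 z med/max 0.0568 0.063 56
x 0.055 z med/max 0.0531 0.0621 62
t 3.9 tcp [0.5564 0.1648 0.1705] tooly 81.28 w 0.0507 g 0.0 F [-0.4 -0.4  0.3]
slide cm [0.5, 0.1, 4.05] for [0.5516 0.1666 0.13  ]
slide cm [0.5, 0.11, 10.85] for [0.5516 0.1666 0.062 ]
roll -0.023748826088421993
```

View pics/lift.png

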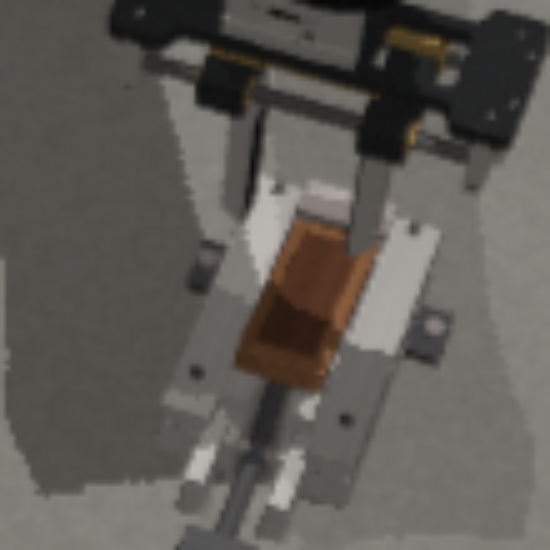

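The plaque's free end (crop (285,370)) has risen out of the cavity and the tilt is about 9°. Next is the grasp near the free end.

carry_out([
  {"slide": [0.3, 0.1, 2], "roll": 0, "fingers": -1},
  {"slide": [0.3, 0.1, 4], "roll": 0, "fingers": -1},
  {"slide": [0.3, 0.1, 7], "roll": 0, "fingers": -1},
  {"slide": [0.3, 0.1, 9.5], "roll": 0, "fingers": -1},
  {"slide": [0.3, 0.1, 10.7], "roll": 0, "fingers": -1},
  {"slide": [0.3, 0.1, 10.7], "roll": 0, "fingers": 1},
  {"slide": [0.3, 0.1, 10.7], "roll": 0, "fingers": 1},
  {"slide": [0.3, 0.1, 10.7], "roll": 0, "fingers": 1},
])

```text
clock: 4.9
eef_pos: [0.5534, 0.1669, 0.0646]
orientation: [0.238, 3.131, 0.001]
contact_force: [-0.1, -0.6, -0.4]
gripper_width: 0.0674
grasp_force: 0.0
```

carry_out([
  {"slide": [0, 0, 0], "roll": 0, "fingers": 1},
  {"slide": [0, 0, 0], "roll": 0, "fingers": 1},
])

```text
clock: 5.15
eef_pos: [0.553, 0.1669, 0.064]
orientation: [0.238, 3.132, 0.0]
contact_force: [0.8, 1.2, 0.4]
gripper_width: 0.0476
grasp_force: 0.0
```

```bash
python3 - <<'E'
from h import *
go(mould(.038,0,.063),yaw=MY)
E
```

```text
t 5.15 tcp [0.553  0.1669 0.064 ] tooly 81.32 w 0.0476 g 0.0 F [0.8 1.2 0.4]
slide cm [-0.07, -0.05, 0.1] for [0.5536 0.1663 0.063 ]
roll 0.023810404769037063
```

carry_out([
  {"slide": [0, 0, 0], "roll": 0, "fingers": 1},
  {"slide": [0, 0, 0], "roll": 0, "fingers": 1},
  {"slide": [-0.15, 0, -0.05], "roll": 0, "fingers": 1},
  {"slide": [-0.3, 0, -0.1], "roll": 0, "fingers": 1},
  {"slide": [-0.3, 0, -0.3], "roll": 0, "fingers": 1},
  {"slide": [-0.15, 0, -0.8], "roll": 0, "fingers": 1},
  {"slide": [0.05, 0, -1.3], "roll": 0, "fingers": 1},
  {"slide": [0.25, 0, -1.9], "roll": 0, "fingers": 1},
])

```text
clock: 6.15
eef_pos: [0.5501, 0.1672, 0.0832]
orientation: [-0.238, -3.133, 0.0]
contact_force: [-0.0, 0.3, -4.5]
gripper_width: 0.0435
grasp_force: 30.0
```

```bash
python3 v.py pry1.png 340 170 460 290; python3 - <<'E'
from h import *
go(yaw=MY)
E
```

```text
x -0.025 z med/max 0.0557 0.0583 21
x -0.015 z med/max 0.0584 0.0608 31
x -0.005 z med/max 0.0615 0.0666 31
x 0.005 z med/max 0.0652 0.0689 35
x 0.015 z med/max 0.0689 0.0718 37
x 0.025 z med/max 0.0723 0.077 36
x 0.035 z med/max 0.075 0.082 47
x 0.045 z med/max 0.0775 0.0829 76
x 0.055 z med/max 0.0737 0.0863 40
t 6.2 tcp [0.5502 0.1674 0.0838] tooly 81.33 w 0.0436 g 30.0 F [ 0.3 -0.1 -2.6]
roll 0.031592613703665506
```

View pics/pry1.png

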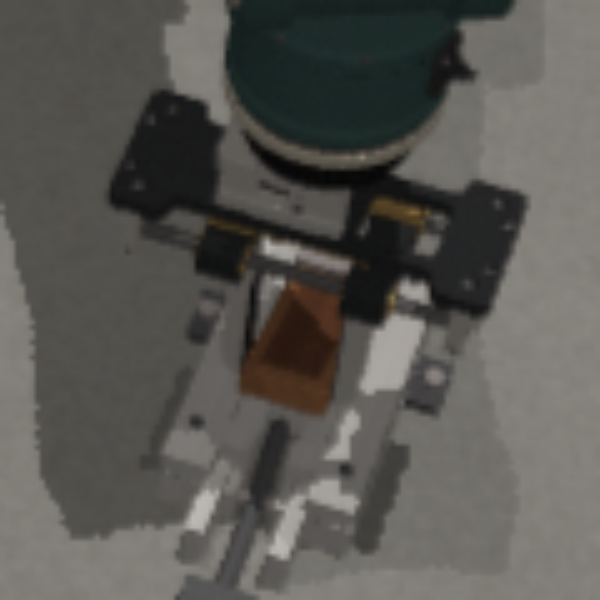

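The slope reads about 19° with the free end at crop (285,390), so prying against the keeper works. I'll continue the arc.

carry_out([
  {"slide": [0.35, 0, -0.75], "roll": 0, "fingers": 1},
  {"slide": [0.8, 0, -1.5], "roll": 0, "fingers": 1},
  {"slide": [1.3, 0, -2.2], "roll": 0, "fingers": 1},
  {"slide": [1.85, 0, -2.85], "roll": 0, "fingers": 1},
  {"slide": [2.45, 0, -3.4], "roll": 0, "fingers": 1},
  {"slide": [3.1, 0, -3.95], "roll": 0, "fingers": 1},
  {"slide": [3.5, 0, -4.25], "roll": 0, "fingers": 1},
  {"slide": [3.5, 0, -4.25], "roll": 0, "fingers": 1},
])

```text
clock: 7.2
eef_pos: [0.5157, 0.1726, 0.1255]
orientation: [0.237, 3.132, 0.0]
contact_force: [2.6, -1.1, -2.3]
gripper_width: 0.0436
grasp_force: 30.0
```

```bash
python3 v.py pry2.png 340 150 460 270; python3 - <<'E'
from h import *
go(yaw=MY)
E
```

```text
x -0.025 z med/max 0.0842 0.088 4
x -0.015 z med/max 0.0965 0.1027 5
x 0.005 z med/max 0.1208 0.1235 20
x 0.015 z med/max 0.1207 0.1312 87
x 0.025 z med/max 0.12 0.124 8
t 7.25 tcp [0.5158 0.1725 0.1253] tooly 81.33 w 0.0437 g 30.0 F [ 2.2 -0.8 -2.2]
roll 0.025563343490972557
```

View pics/pry2.png

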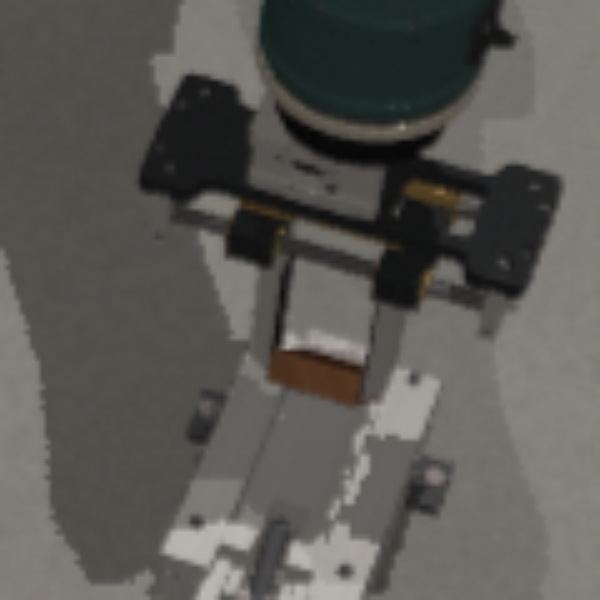

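The plaque is tilted to about 50° (free-end face at crop (320,375)). Next I'll draw it out along its own axis, then lift.

carry_out([
  {"slide": [-0.4, 0, -0.5], "roll": 0, "fingers": 1},
  {"slide": [-0.8, 0, -1.0], "roll": 0, "fingers": 1},
  {"slide": [-1.2, 0, -1.5], "roll": 0, "fingers": 1},
  {"slide": [-1.6, 0, -2.1], "roll": 0, "fingers": 1},
  {"slide": [-1.6, 0, -4], "roll": 0, "fingers": 1},
  {"slide": [-1.6, 0, -7], "roll": 0, "fingers": 1},
  {"slide": [-1.6, 0, -11], "roll": 0, "fingers": 1},
  {"slide": [-1.6, 0, -14], "roll": 0, "fingers": 1},
])

```text
clock: 8.25
eef_pos: [0.5319, 0.17, 0.2672]
orientation: [0.238, 3.132, 0.001]
contact_force: [0.4, -0.2, -1.8]
gripper_width: 0.0436
grasp_force: 30.0
```

```bash
python3 - <<'E'
from h import *
go(rack(.0,0,.26),rack(.03,0,.20),yaw=RY)
E
```

```text
t 8.25 tcp [0.5319 0.17   0.2672] tooly 81.32 w 0.0436 g 30.0 F [ 0.4 -0.2 -1.8]
slide cm [-3.05, -37.48, 0.71] for [ 0.5054 -0.2051  0.26  ]
slide cm [-6.03, -37.19, 6.71] for [ 0.5354 -0.2067  0.2   ]
roll -5.683945162051728
```

carry_out([
  {"slide": [-0.2, -2.5, 0], "roll": -0.5, "fingers": 1},
  {"slide": [-0.6, -7.5, 0], "roll": -1.2, "fingers": 1},
  {"slide": [-1.1, -13.5, 0], "roll": -2, "fingers": 1},
  {"slide": [-1.6, -19.5, 0], "roll": -3, "fingers": 1},
  {"slide": [-2.1, -25.5, 0], "roll": -4, "fingers": 1},
  {"slide": [-2.6, -31.5, 0], "roll": -5, "fingers": 1},
  {"slide": [-2.9, -35.5, 0], "roll": -5.5, "fingers": 1},
  {"slide": [-3.1, -37.5, 0], "roll": -5.7, "fingers": 1},
])

```text
clock: 9.25
eef_pos: [0.505, -0.2079, 0.2656]
orientation: [0.086, 3.14, -0.001]
contact_force: [-0.2, 0.8, -1.3]
gripper_width: 0.0435
grasp_force: 30.0
```

carry_out([
  {"slide": [0, 0, 0], "roll": 0, "fingers": 1},
  {"slide": [0, 0, 0], "roll": 0, "fingers": 1},
])

```text
clock: 9.5
eef_pos: [0.5058, -0.2045, 0.2654]
orientation: [-0.081, -3.141, -0.0]
contact_force: [-0.3, 0.0, -2.0]
gripper_width: 0.0434
grasp_force: 30.0
```

```bash
cat > w.py <<'E'
from h import *
import sys
go(yaw=RY); p=np.array(manip.get_obs()["eef_pos"])
out=[]
for n in("scene","top"):
    c=manip.camera(n); P=cloud(c); hsv=cv2.cvtColor(c["img"],cv2.COLOR_RGB2HSV)
    m=(hsv[...,1]>120)&(hsv[...,0]<15)&(np.linalg.norm(P-p,axis=-1)<.14)
    q=P[m]; print(n,m.sum())
    if m.sum()<10: continue
    vv,uu=np.nonzero(m); 
    a=np.array([np.cos(RY),np.sin(RY)]); b=(q[:,:2]-RK)@a; l=(q[:,:2]-RK)@[-a[1],a[0]]; z=q[:,2]
    print("rack x",b.min().round(4),b.max().round(4),"y",l.min().round(4),l.max().round(4),"z",z.min().round(4),z.max().round(4))
    for lo in np.arange(b.min(),b.max(),.006):
        s=(b>=lo)&(b<lo+.006)
        if s.sum()>3: print(" x",round(lo+.003,4),"z min/med/max",z[s].min().round(4),np.median(z[s]).round(4),z[s].max().round(4),s.sum())
    if n=="scene":
        cu,cv_=int(np.median(uu)),int(np.median(vv)); cv2.imwrite("pics/"+sys.argv[1],cv2.resize(c["img"][max(0,cv_-50):cv_+70,cu-60:cu+60],None,fx=5,fy=5)[...,::-1])
E
python3 w.py hold.png
```

```text
t 9.5 tcp [ 0.5058 -0.2045  0.2654] tooly 87.06 w 0.0434 g 30.0 F [-0.3  0.  -2. ]
roll 0.061292697435177956
scene 150
rack x -0.0505 0.0227 y -0.0216 0.0242 z 0.1895 0.2684
 x -0.0415 z min/med/max 0.1895 0.1978 0.2073 7
 x -0.0355 z min/med/max 0.1929 0.199 0.2072 5
 x -0.0295 z min/med/max 0.2016 0.2099 0.2203 6
 x -0.0235 z min/med/max 0.2105 0.2176 0.2288 7
 x -0.0175 z min/med/max 0.2148 0.2213 0.2275 4
 x -0.0115 z min/med/max 0.2199 0.2239 0.2289 5
 x 0.0065 z min/med/max 0.245 0.2605 0.262 5
 x 0.0125 z min/med/max 0.2548 0.2627 0.2684 44
 x 0.0185 z min/med/max 0.2518 0.2598 0.2675 56
 x 0.0245 z min/med/max 0.2574 0.2601 0.2614 5
top 0
```

View pics/hold.png

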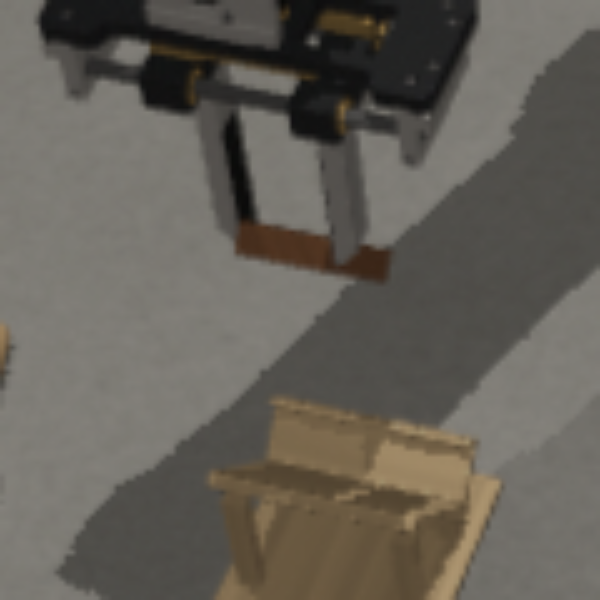

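The plaque hangs at about 50° from the grip over the rack (free-end face at crop (310,250)) and its yaw matches the rack. Now I'll lower it.

carry_out([
  {"slide": [-1.3, 0, 1], "roll": 0, "fingers": 1},
  {"slide": [-2.7, 0, 3], "roll": 0, "fingers": 1},
  {"slide": [-2.7, 0, 5.5], "roll": 0, "fingers": 1},
  {"slide": [-2.7, 0, 8], "roll": 0, "fingers": 1},
  {"slide": [-2.7, 0, 9.8], "roll": 0, "fingers": 1},
  {"slide": [-2.7, 0, 11.1], "roll": 0, "fingers": 1},
  {"slide": [-2.7, 0, 11.5], "roll": 0, "fingers": 1},
  {"slide": [-2.7, 0, 11.5], "roll": 0, "fingers": 1},
])

```text
clock: 10.6
eef_pos: [0.5329, -0.2068, 0.1505]
orientation: [0.082, 3.14, -0.0]
contact_force: [-0.5, 0.3, -0.5]
gripper_width: 0.0436
grasp_force: 30.0
```

```bash
python3 w.py pre.png; python3 - <<'E'
from h import *
go(rack(.027,0,.138),rack(.0284,0,.1368),rack(.0358,0,.1313),yaw=RY)
E
```

```text
t 10.6 tcp [ 0.5329 -0.2068  0.1505] tooly 87.02 w 0.0436 g 30.0 F [-0.5  0.3 -0.5]
roll 0.0210337299388641
scene 174
rack x -0.0207 0.0522 y -0.0223 0.0236 z 0.0745 0.1537
 x -0.0177 z min/med/max 0.0795 0.0845 0.0893 4
 x -0.0117 z min/med/max 0.0745 0.0883 0.0936 7
 x -0.0057 z min/med/max 0.0839 0.0947 0.1008 12
 x 0.0003 z min/med/max 0.0881 0.1022 0.1075 7
 x 0.0063 z min/med/max 0.0931 0.105 0.1191 5
 x 0.0123 z min/med/max 0.103 0.1121 0.1219 5
 x 0.0183 z min/med/max 0.111 0.1265 0.1309 6
 x 0.0303 z min/med/max 0.1402 0.1425 0.1444 6
 x 0.0363 z min/med/max 0.1381 0.1477 0.1522 22
 x 0.0423 z min/med/max 0.1354 0.1471 0.1537 62
 x 0.0483 z min/med/max 0.1377 0.1433 0.1497 34
top 1
t 10.7 tcp [ 0.533  -0.2069  0.1509] tooly 87.02 w 0.0435 g 30.0 F [ 0.6 -0.4 -1.5]
slide cm [0.07, 0.03, 1.29] for [ 0.5324 -0.2065  0.138 ]
slide cm [-0.07, 0.03, 1.41] for [ 0.5338 -0.2066  0.1368]
slide cm [-0.81, 0.03, 1.96] for [ 0.5412 -0.207   0.1313]
roll 0.018256937264609974
```

View pics/pre.png

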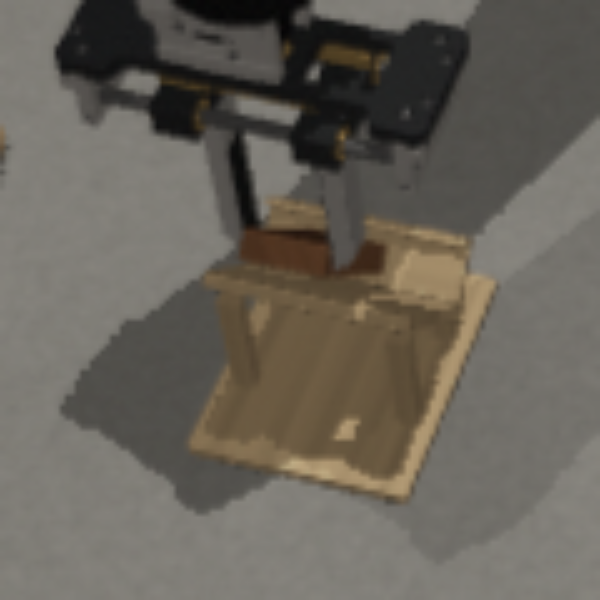

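The plaque is poised in front of the backrest (crop (310,255)) and clear of its top edge. I'll lower it to contact.

carry_out([
  {"slide": [0, 0, 0.4], "roll": 0, "fingers": 1},
  {"slide": [0, 0, 0.8], "roll": 0, "fingers": 1},
  {"slide": [0, 0, 1.1], "roll": 0, "fingers": 1},
  {"slide": [0, 0, 1.1], "roll": 0, "fingers": 1},
])

```text
clock: 11.2
eef_pos: [0.5325, -0.2067, 0.139]
orientation: [-0.082, -3.14, 0.0]
contact_force: [-0.4, 0.4, -2.1]
gripper_width: 0.0435
grasp_force: 30.0
```

carry_out([
  {"slide": [0, 0, 0.15], "roll": 0, "fingers": 1},
  {"slide": [0, 0, 0.3], "roll": 0, "fingers": 1},
  {"slide": [0, 0, 0.3], "roll": 0, "fingers": 1},
])

```text
clock: 11.58
eef_pos: [0.5325, -0.2068, 0.1362]
orientation: [-0.082, -3.14, 0.0]
contact_force: [-1.0, 0.0, -1.8]
gripper_width: 0.0437
grasp_force: 30.0
```

carry_out([
  {"slide": [-0.1, 0, 0.2], "roll": 0, "fingers": 1},
  {"slide": [-0.2, 0, 0.3], "roll": 0, "fingers": 1},
  {"slide": [-0.2, 0, 0.3], "roll": 0, "fingers": 1},
])

```text
clock: 11.95
eef_pos: [0.5347, -0.2069, 0.1333]
orientation: [-0.082, -3.14, 0.0]
contact_force: [-1.3, -0.3, 1.6]
gripper_width: 0.0436
grasp_force: 30.0
```

carry_out([
  {"slide": [-0.2, 0, 0.1], "roll": 0, "fingers": 1},
  {"slide": [-0.4, 0, 0.2], "roll": 0, "fingers": 1},
  {"slide": [-0.4, 0, 0.2], "roll": 0, "fingers": 1},
])

```text
clock: 12.32
eef_pos: [0.5384, -0.2071, 0.1316]
orientation: [-0.082, -3.14, -0.0]
contact_force: [-6.8, 2.4, 10.2]
gripper_width: 0.0435
grasp_force: 30.0
```

```bash
python3 w.py lean.png
```

```text
t 12.32 tcp [ 0.5384 -0.2071  0.1316] tooly 87.01 w 0.0435 g 30.0 F [-6.8  2.4 10.2]
roll 0.013430983682866326
scene 206
rack x -0.0307 0.0554 y -0.0222 0.0228 z 0.0632 0.1337
 x -0.0217 z min/med/max 0.0679 0.0726 0.075 6
 x -0.0157 z min/med/max 0.0636 0.0708 0.08 7
 x -0.0097 z min/med/max 0.0632 0.0832 0.0867 9
 x -0.0037 z min/med/max 0.0726 0.0849 0.0902 9
 x 0.0023 z min/med/max 0.0765 0.0857 0.0968 7
 x 0.0083 z min/med/max 0.0815 0.1003 0.1018 9
 x 0.0143 z min/med/max 0.0872 0.1059 0.1079 7
 x 0.0203 z min/med/max 0.1088 0.1131 0.1147 5
 x 0.0263 z min/med/max 0.114 0.1153 0.1199 11
 x 0.0323 z min/med/max 0.1195 0.1208 0.1246 9
 x 0.0383 z min/med/max 0.1219 0.1264 0.1286 16
 x 0.0443 z min/med/max 0.1232 0.1299 0.1333 39
 x 0.0503 z min/med/max 0.1164 0.1244 0.1337 61
 x 0.0563 z min/med/max 0.1197 0.1234 0.1295 9
top 0
```

View pics/lean.png

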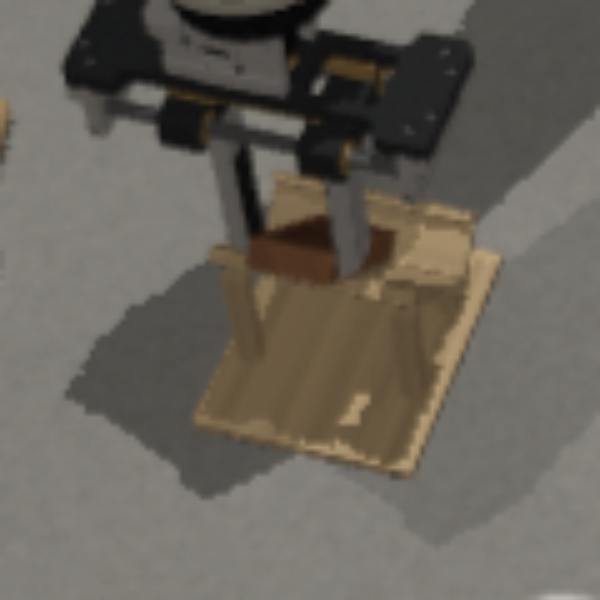

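The plaque now lies along the backrest at about 45° (crop (320,255)). I'll nudge it down the slope to check that the tongue is on the ledge.

carry_out([
  {"slide": [0.1, 0, 0.05], "roll": 0, "fingers": 1},
  {"slide": [0.2, 0, 0.1], "roll": 0, "fingers": 1},
  {"slide": [0.2, 0, 0.1], "roll": 0, "fingers": 1},
])

```text
clock: 12.8
eef_pos: [0.5374, -0.2071, 0.1311]
orientation: [0.082, 3.139, -0.001]
contact_force: [-2.3, 1.3, 11.9]
gripper_width: 0.0433
grasp_force: 30.0
```

carry_out([
  {"slide": [0.1, 0, 0.1], "roll": 0, "fingers": 1},
  {"slide": [0.2, 0, 0.2], "roll": 0, "fingers": 1},
  {"slide": [0.2, 0, 0.2], "roll": 0, "fingers": 1},
])

```text
clock: 13.18
eef_pos: [0.5368, -0.2072, 0.1304]
orientation: [0.081, 3.136, -0.001]
contact_force: [-1.0, 2.5, 24.2]
gripper_width: 0.0436
grasp_force: 30.0
```

The plaque is firmly on the ledge. I'll relieve the press, then let go.

carry_out([
  {"slide": [-0.1, 0, -0.1], "roll": 0, "fingers": 1},
  {"slide": [-0.15, 0, -0.15], "roll": 0, "fingers": 1},
  {"slide": [-0.15, 0, -0.15], "roll": 0, "fingers": 1},
])

```text
clock: 13.55
eef_pos: [0.5368, -0.2072, 0.1306]
orientation: [0.082, 3.139, -0.001]
contact_force: [-2.7, 0.9, 10.2]
gripper_width: 0.0435
grasp_force: 30.0
```

carry_out([
  {"slide": [0, 0, 0], "roll": 0, "fingers": 0.02},
  {"slide": [0, 0, 0], "roll": 0, "fingers": -0.05},
  {"slide": [0, 0, 0], "roll": 0, "fingers": -0.2},
  {"slide": [0, 0, 0], "roll": 0, "fingers": -0.5},
  {"slide": [0, 0, 0], "roll": 0, "fingers": -0.5},
  {"slide": [0, 0, 0], "roll": 0, "fingers": -0.5},
])

```text
clock: 14.3
eef_pos: [0.5361, -0.2069, 0.1298]
orientation: [-0.082, -3.14, 0.0]
contact_force: [0.2, -0.1, -1.3]
gripper_width: 0.0708
grasp_force: 0.0
```

carry_out([
  {"slide": [0, 0, -0.5], "roll": 0, "fingers": -0.5},
  {"slide": [0, 0, -1.5], "roll": 0, "fingers": -0.5},
  {"slide": [0, 0, -4], "roll": 0, "fingers": -0.5},
  {"slide": [1, 0, -8], "roll": 0, "fingers": -0.5},
  {"slide": [4, 0, -13], "roll": 0, "fingers": -0.5},
  {"slide": [8, 0, -18], "roll": 0, "fingers": -0.5},
  {"slide": [13, 0, -20], "roll": 0, "fingers": -0.5},
  {"slide": [13, 0, -20], "roll": 0, "fingers": -0.5},
])

```text
clock: 15.3
eef_pos: [0.4045, -0.2008, 0.3327]
orientation: [0.084, 3.135, 0.0]
contact_force: [0.1, -0.4, 0.2]
gripper_width: 0.0705
grasp_force: 0.0
```

```bash
cat > f.py <<'E'
from h import *
go()
c=manip.camera("scene"); P=cloud(c); hsv=cv2.cvtColor(c["img"],cv2.COLOR_RGB2HSV)
q0=rack(.02,0,.09); m=(hsv[...,1]>120)&(hsv[...,0]<15)&(np.linalg.norm(P-q0,axis=-1)<.12)
q=P[m]; a=np.array([np.cos(RY),np.sin(RY)]); b=(q[:,:2]-RK)@a; l=(q[:,:2]-RK)@[-a[1],a[0]]; z=q[:,2]
print(m.sum(),"y",l.min().round(4),l.max().round(4))
for lo in np.arange(-.06,.07,.008):
    s=(b>=lo)&(b<lo+.008)
    if s.sum()>3: print(" x",round(lo+.004,4),"med/max",np.median(z[s]).round(4),z[s].max().round(4),s.sum())
cv2.imwrite("pics/final.png",cv2.resize(c["img"][150:270,200:320],None,fx=5,fy=5)[...,::-1])
E
python3 f.py
```

```text
t 15.3 tcp [ 0.4045 -0.2008  0.3327] tooly 86.91 w 0.0705 g 0.0 F [ 0.1 -0.4  0.2]
278 y -0.0495 0.0242
 x -0.032 med/max 0.0631 0.0664 4
 x -0.024 med/max 0.0711 0.0754 11
 x -0.016 med/max 0.0779 0.0826 15
 x -0.008 med/max 0.0839 0.0893 21
 x 0.0 med/max 0.0922 0.0963 17
 x 0.008 med/max 0.0997 0.1037 23
 x 0.016 med/max 0.1055 0.1108 20
 x 0.024 med/max 0.1127 0.1172 21
 x 0.032 med/max 0.1215 0.1267 19
 x 0.04 med/max 0.1267 0.1323 42
 x 0.048 med/max 0.1234 0.1361 82
```

View pics/final.png

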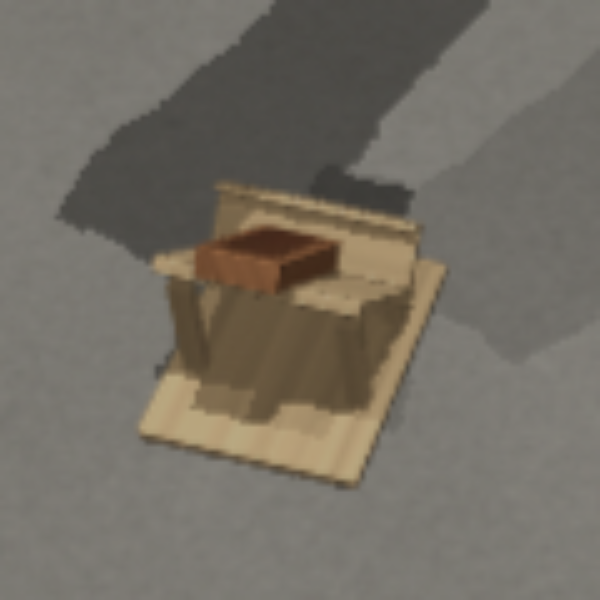

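The plaque (crop (270,258)) leans flat on the backrest with its panel outward. Its heights match the seated plane and the gripper is well clear. Handing in.

```bash
python3 -c "
from workcell import manip; print(manip.sign_off())"
```

```text
the job is handed in; nothing more can be done
None
```

I pressed the lever down, drew the plaque out and lifted it clear, then set it in the rack (tongue down, panel outward, flat on the backrest) and handed the job in at 15.3 s; sign-off gave no verdict.

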